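# Lock the shaft, dip the gearbox and hold the dipstick out for reading

### The arm

A 6-joint arm with a two-finger parallel gripper is mounted at the origin on a cart in front of the work surface, level with it; the furniture and walls round the work are solid. World frame = base frame: x ahead of the robot, y to its left, z up, the work surface at z = 0. Lengths are in m, angles in rad, forces in N, time in s.
With the tool pointing down it reaches from about 0.3 to 0.85 m from the base axis. Payload 5.4 kg.
Tool frame: the origin (TCP) lies between the finger pads; the fingertips stand nose_length ahead of it and the grasp point (between the pads) lies 11 mm behind it (nose_length is the distance from the TCP to the fingertips, in m); z points along the fingers, y is the line along which they close (so a half turn about z gives the same grasp; the last joint's range is limited). The gripper opens to 85 mm and grips with 20 to 120 N. Pads are 22 mm wide; open, the fingers measure 114 mm over their backs; the gripper's body (76 mm by 85 mm) begins 54 mm behind the grasp point. The pads swing forward as they close: fully open they stand 13 mm farther back than shut.
Start: joints at [-1.431, 0.158, 1.597, -0, 1.386, -0.21], TCP at [0.197, -0.54, 0.239] pointing down, gripper open.
Joint ranges: [-2.91, 2.91], [-0.94, 2.29], [0.18, 2.7], [-1.29, 4.43], [0.17, 2.64], [-3, 3]. Speed limits (rad/s): [2.57, 2.57, 3.14, 3.14, 3.14, 3.14].

### API

Orientations are given as a rotation vector (axis times angle).
In Python, from cell import * gives the robot as it stands.
- The arm moves only by the tool carry_out, never from a script. Its arguments are lists of equal length, an entry for each row: "offset": the shift along the world's x, y, z in units of 60 mm (1.0 is 60 mm), a list of three; "rot": the turn, a rotation vector about the world's x, y, z in units of 6 degrees (1.0 is 6 degrees), a list of three. A call has 1 to 5 rows; each row shifts and turns the commanded pose from where the row before left it; what a row does not reach is not made up. A row lasts 1/8 s, in which the tool goes at most 62.5 mm and 10.7 degrees, less where a joint would pass 70% of its speed; a pose out of reach is approached as far as the arm can. A call is refused whole if a number of a shift passes 1 or a number of a turn 1, either way. A call with a gripper value outside its range is refused whole. "grip" is the closure, from -1 (fully open) to 1 (shut), set as the call begins (left out, the last holds). The fingers move at their own pace and stop on an object; "newtons" is the grip in N (left out, the last holds). Time passes only in rows, so rows that do not move let the fingers close. It gives the time, the measured TCP pose, the force, the opening and the grip force at its end, in the units of the state.
- observe(): the state, without advancing time (a new reading comes with each control period).
- read_camera(name): name is "scene" or "top" or "wrist"; returns a dict with "frame" (480x640x3 uint8, red, green, blue), "fx", "fy", "cx", "cy" (pixels), "rvec" (rotation vector, rad) and "tvec" (3), from world to camera coordinates, as OpenCV has them; the wrist camera has in their place "tool_from_camera" (4x4, takes a point from camera to tool coordinates, whose origin is the TCP and whose axes are the flange's). Camera axes: x right, y down, z forward; pixel columns grow to the right and rows downward; lengths in m; the calibration is good to about 2 mm. A picture is of the moment at which its call begins: read the wrist's pose just before it. There is no depth.
- sign_off(): hands the job in; it is judged then, once.
The state is a dict: "clock": time; "joint_pos": joint angles; "joint_vel": joint speeds; "tau": joint torques, N m; "eef_pos": TCP position; "eef_rot": TCP orientation; "force": force on the tool from outside, world axes, zero at the start; "ft_torque": the same for the moment, N m; "finger_gap": opening from 0.0 (shut) to 1.0 (fully open); "gripper_force": force on a finger pad.
Only numpy, scipy, OpenCV 4.12 (cv2) and the standard library are available. Lean on these libraries where they do the work, as an engineer would, in place of code of your own. Each camera call takes 0.05 s, during which the arm holds its last target. There are 200 camera calls.

### The job

Check the oil of the small blue gearbox: first slide the red-knobbed shaft bolt fully home into the steel lock disc so that nothing can turn, then pick up the yellow-handled dipstick, push it down the sloping guide tube until its black collar sits squarely on the tube's mouth, and draw it right out again. Finish while still holding the dipstick in the gripper, level and still, with its tip over the middle of the red dish about 10 cm above the bench, touching nothing else. Leave the bolt home and do not shift the dish, bearing, spanner, marker or tape measure.

Things in the scene. Friction and masses are not known exactly. Their poses are not given: they have to be found in the camera images.
- gear_unit: blue gearbox with grey motor, fixed; origin on the bench, x axis away from the robot at yaw 0, z up. In mm: bed plate x -90 to 90, y -200 to 145; housing x -39 to 99, y -43 to 83, top 143; motor y 75 to 145, top 154; upright steel lock disc with dark holes x -17 to 77, y -67 to -55, top 123; yellow bolt bracket x -25 to 19, y -196 to -92, tops of its two guide blocks 90
- guide_tube: steel dipstick tube fixed to the gearbox's front. Origin: centre of the flared mouth's rim; its z axis points up out of the tube along its axis, 50 degrees above level and, seen from above, along the gearbox's -x. Rim outer diameter 36, flare 28 mm wide at the rim narrowing over 16 mm to a bore of 12 mm, open for 120 mm along the axis; origin 142 mm above the bench
- shaft_bolt (a joint): slide of the shaft-lock bolt (m): grows along the gearbox's +y, towards the lock disc; starts at 0 to 0.008, fully home in the disc at 0.040. Sliding friction about 3 N; it stays where it is left
- bolt_knob (a point): middle of the bolt's red upright knob, diameter 17 mm, 27 mm tall, on a steel stem; the point is 14 mm below the knob's top and about 103 mm above the bench. Pinch or push it along the gearbox's y
- dipstick: gauge rod, about 90 g, lying on its collar and tip, tip end 7 degrees down. Origin: centre of the collar's lower face, which meets the tube's rim; x axis along the rod to the tip, y level while it lies. Steel rod diameter 8 mm, x 0 to 110, two dark ring marks near the tip; black hexagonal collar 36 across flats, x -8 to 0; yellow round handle diameter 22, x -62 to -10
- dip_tip (a point): tip of the dipstick's rod, on its axis, 110 mm from the collar
- dip_grip (a point): middle of the yellow handle, 36 mm behind the collar's lower face, on the axis
- red_dish: red enamel dish, 94 mm across, 27 mm high, loose; origin: centre of its underside
- combination_pliers: pliers with red handles, 177 mm long, lying near the bench's front edge, stuck fast; a bystander
- bearing_6206: steel ball bearing, 62 mm across, 16 mm high; a bystander
- spanner_13: steel spanner, 161 mm long; a bystander
- marker: green and white marker pen, 135 mm long; a bystander
- goggles: yellow goggles, 125 x 181 x 64 mm, stuck fast; a bystander
- tape_measure: yellow and black tape measure, 62 x 94 x 37 mm; a bystander

How it is judged:
By the outcome, as a careful person would: the job done as asked, in the order asked, and still so for the second after the job is handed in, while the arm keeps its last pose, push and grip.
It also fails if it takes over 67 s, if anything falls off the work surface, if the arm or the gripper's body presses on something with over 40 N, if the wrist force passes 120 N, or if a joint passes its speed limit or range.

## Working session

There is one attempt and no reset: what is moved stays moved. The work goes in short steps, Python scripts to look and compute and a tool call to move; the robot and the scene stay as the last step left them, time stands still between calls to the robot, and variables do not carry over. Pictures are saved under pics/ and viewed, at most 10 in all, crops included, and the job is handed in when it is done.

Besides the shell and the picture viewer there is one more tool, called after "Request:" in YAML: its name, and indented under it one key for each argument. carry_out: Moves the arm, as the interface text tells. Its arguments: {"type":"object","properties":{"offset":{"type":"array","items":{"type":"array","items":{"type":"number"}}},"rot":{"type":"array","items":{"type":"array","items":{"type":"number"}}},"grip":{"type":"number"},"newtons":{"type":"number"}},"required":["offset","rot"]}

```bash
mkdir -p pics; ls; cat > h.py <<'E'
from cell import *
import numpy as np, cv2
from scipy.spatial.transform import Rotation as R
def cam(n):
    s=observe(); c=read_camera(n); c['K']=np.array([[c['fx'],0,c['cx']],[0,c['fy'],c['cy']],[0,0,1.]])
    if n=='wrist':
        T=np.eye(4);T[:3,:3]=R.from_rotvec(s['eef_rot']).as_matrix();T[:3,3]=s['eef_pos'];M=T@np.array(c['tool_from_camera'])
        c['R']=M[:3,:3];c['o']=M[:3,3]
    else:
        r=R.from_rotvec(c['rvec']).as_matrix();c['R']=r.T;c['o']=-r.T@np.array(c['tvec'])
    return c
def ray(c,u,v):
    d=c['R']@np.linalg.inv(c['K'])@np.array([u,v,1.]);return c['o'],d/np.linalg.norm(d)
def plane(c,u,v,z):
    o,d=ray(c,u,v);return o+d*(z-o[2])/d[2]
def proj(c,p):
    q=c['K']@(c['R'].T@(np.asarray(p)-c['o']));return q[:2]/q[2]
def tri(*rays):
    A=sum(np.eye(3)-np.outer(d,d) for o,d in rays);b=sum((np.eye(3)-np.outer(d,d))@o for o,d in rays);return np.linalg.solve(A,b)
def save(c,n): cv2.imwrite('pics/'+n,cv2.cvtColor(c['frame'],cv2.COLOR_RGB2BGR))
E
python3 - <<'E'
from h import *
print(observe())
for n in ['scene','top','wrist']:
    c=cam(n);save(c,n+'1.png');print(n,c['o'],c['R'][:,2],c['fx'])
E
```

```text
pics
{'clock': 0.0, 'joint_pos': array([-1.43108501e+00,  1.59047872e-01,  1.59823538e+00,  7.00934900e-06,
        1.38615697e+00, -2.10100270e-01]), 'joint_vel': array([-0.00026237, -0.00138227, -0.00099178, -0.00158041, -0.00047425,
        0.00050753]), 'tau': array([-1.63845732e-03, -3.96006346e+01, -3.31428730e+01, -4.07028601e-04,
        8.34882259e-03, -3.40589018e-06]), 'eef_pos': array([ 0.19696487, -0.53960313,  0.23831594]), 'eef_rot': array([-3.09184350e+00, -5.46362135e-01, -1.12867370e-04]), 'force': array([ 0.69937799,  0.67348297, -0.1927764 ]), 'ft_torque': array([0.04181082, 0.03204861, 0.00376033]), 'gripper_force': 0.0, 'finger_gap': 1.0016880521448261}
scene [-0.24811171 -0.96742663  1.25894264] [ 0.44004797  0.60360931 -0.66484102] 476.0703496307736
top [0.25219621 0.06709757 1.34897349] [ 0.22046138 -0.02191329 -0.97514952] 452.53196738786113
wrist [ 0.25838144 -0.51595643  0.37286856] [-0.24309008 -0.08688402 -0.96610475] 419.02046641627436
```

View pics/scene1.png

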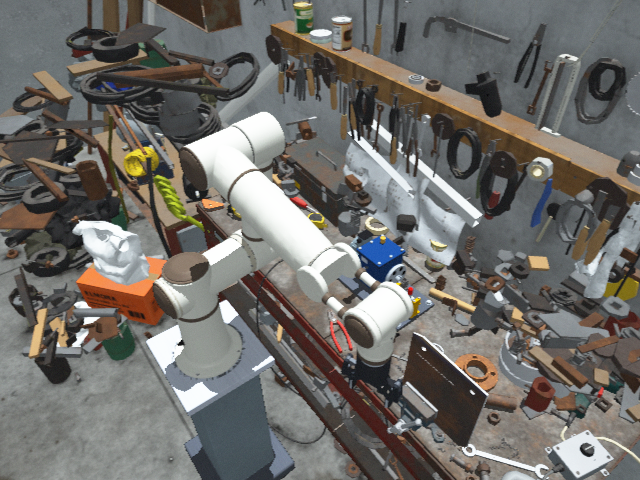

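View pics/top1.png

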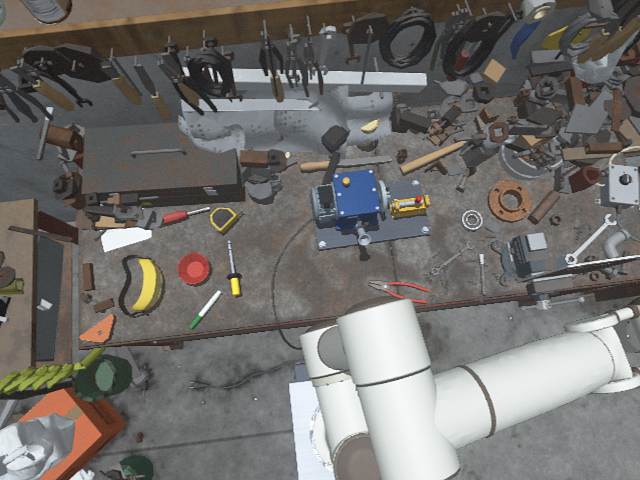

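The scene view shows the arm over the bench with the gearbox at about (380,260). In the top view: gearbox (350,205), bolt knob about (415,203), tube mouth about (364,240), dipstick handle (235,287) with tip (230,243), dish (194,269).

```bash
python3 - <<'E'
from h import *
f=cv2.imread('pics/top1.png')
a=cv2.resize(f[165:260,300:440],None,fx=5.7,fy=5.7,interpolation=cv2.INTER_CUBIC)
cv2.imwrite('pics/cropA.png',a)
c=cam('top');hsv=cv2.cvtColor(c['frame'],cv2.COLOR_RGB2HSV)
def m(lo,hi,box,name,z):
    x0,y0,x1,y1=box;k=cv2.inRange(hsv,lo,hi);q=np.zeros_like(k);q[y0:y1,x0:x1]=k[y0:y1,x0:x1]
    n,l,st,ce=cv2.connectedComponentsWithStats(q);i=1+np.argmax(st[1:,4]);print(name,ce[i],st[i],plane(c,*ce[i],z).round(4));return l==i
m((0,120,80),(8,255,255),(170,245,220,295),'dish',.014)
k=m((20,120,100),(35,255,255),(222,230,250,305),'handle',.016)
p=np.argwhere(k)[:,::-1].astype(float);print(cv2.fitLine(p.astype(np.float32),2,0,.01,.01).ravel(),cv2.minAreaRect(p.astype(np.float32)))
m((0,130,80),(8,255,255),(385,180,435,225),'knob',.103)
k=m((105,120,40),(125,255,255),(300,160,390,240),'blue',.14)
print(cv2.minAreaRect(np.argwhere(k)[:,::-1].astype(np.float32)))
g=f[235:285,222:245].astype(int)
for v in range(236,282,4): print(v,f[v,225:242].mean(axis=1).astype(int))
E
```

```text
dish [193.02179487 268.01410256] [177 253  32  31 780] [0.5115 0.406  0.014 ]
handle [234.90441176 286.13970588] [230 278  10  18 136] [0.442  0.2859 0.016 ]
[1.4458226e-01 9.8949277e-01 2.3490442e+02 2.8613971e+02] ((234.88995361328125, 286.2300109863281), (17.39482879638672, 7.9195966720581055), 81.8698959350586)
knob [418.3 198.6] [416 196   6   7  30] [ 0.6176 -0.2737  0.103 ]
blue [356.33333333 193.42698706] [ 332  170   49   47 1623] [ 0.6429 -0.094   0.14  ]
((356.01348876953125, 192.58108520507812), (43.89453125, 42.25054168701172), 80.53767395019531)
236 [114 109 112 113 108 105  99 103  98 100 103 103 101  97 102  99  98]
240 [100 100 111 139 128 100 101  95  99  98  99 100 102  98  96 101  97]
244 [ 95 106  91 175 206 139  86 100 101 100 101  99  98 106 107 106 101]
248 [ 99 101  97 142 203 196 138 101 106 104 102 100  96 100  99  95  95]
252 [104 105 106  86 168 210 150  86  96 100 102 102 105 109 108 108 103]
256 [104 110 106  98 111 191 204 127  85 109 107 107 106 104 110 109 111]
260 [107 106 104 102  99 169 211 151  67  88 108 106 108 105 101 101 105]
264 [113 114 101 104 103 116 190 204 130  88 106 101 101  96 103 109 109]
268 [114 105 105 100 102  93 166 211 169  82  83 111 114 107 110 115 113]
272 [111 110 112 109 108 102 103 189 212 139  56  80 107 114 119 123 121]
276 [117  91  62  44  49  44  45  42  48  50  50  51  42  37  42  52  62]
280 [111 110 111 117 115 123 171 189 194 197 193 179 151 103  53  96 119]
```

View pics/cropA.png

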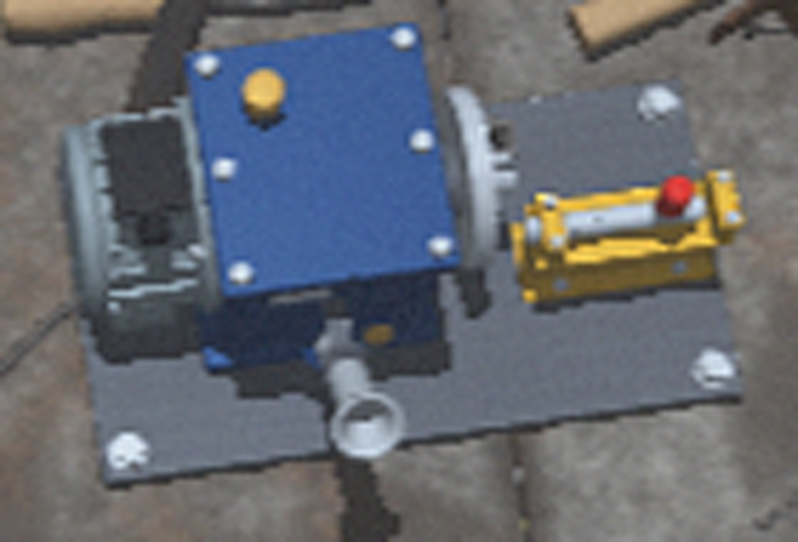

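The crop shows lid corners at (187,60),(420,25),(455,262),(222,295), mouth ellipse centred (366,424), knob top (678,190), and the bolt axis between the yellow blocks, right-to-left.

```bash
python3 - <<'E'
from h import *
import cell; print([n for n in dir(cell) if n[0]!='_'], getattr(cell,'nose_length',None))
c=cam('top')
P=lambda u,v,z: plane(c,300+(u+.5)/5.7-.5,165+(v+.5)/5.7-.5,z)
A,B,C,D=[P(u,v,.143) for u,v in[(187,60),(420,25),(455,262),(222,295)]] # A:(99,83) B:(99,-43) C:(-39,-43) D:(-39,83)
obj=np.array([[.099,.083],[.099,-.043],[-.039,-.043],[-.039,.083]]);w=np.array([A,B,C,D])[:,:2]
oc=obj-obj.mean(0);wc=w-w.mean(0)
yaw=np.arctan2((oc[:,0]*wc[:,1]-oc[:,1]*wc[:,0]).sum(),(oc*wc).sum())
Rz=np.array([[np.cos(yaw),-np.sin(yaw)],[np.sin(yaw),np.cos(yaw)]]);t=w.mean(0)-Rz@obj.mean(0)
print('yaw',np.degrees(yaw),'origin',t,'res mm',((w-(obj@Rz.T+t))*1e3).round(1).tolist())
M=P(366,424,.142);K=P(678,186,.117);K2=plane(c,418.3,198.6,.105)
for n,p in(('mouth',M),('knob',K),('knob2',K2)): print(n,p.round(4),(Rz.T@(p[:2]-t)).round(4))
h=plane(c,234.9,286.1,.022);tip=plane(c,228.4,240.5,.006);col=plane(c,231.6,275,.018)
print('h',h,'tip',tip,'dist',np.linalg.norm(h-tip),'stickyaw',np.degrees(np.arctan2(*(tip-h)[1::-1])))
print('mid rod row272',plane(c,232.8,272,.016),'row244',plane(c,228.9,244,.005))
E
```

```text
['PlanningError', 'nose_length', 'observe', 'read_camera', 'sign_off'] 0.008
yaw 0.7592106399546421 origin [ 0.61493836 -0.11316946] res mm [[-8.9, -5.3], [-6.5, 3.4], [8.2, 6.6], [7.2, -4.7]]
mouth [ 0.5103 -0.0956  0.142 ] [-0.1044  0.019 ]
knob [ 0.6174 -0.2713  0.117 ] [ 0.0004 -0.1581]
knob2 [ 0.617  -0.2732  0.105 ] [-1.0e-04 -1.6e-01]
h [0.44123505 0.28490888 0.022     ] tip [0.58468525 0.29579323 0.006     ] dist 0.14474953116811412 stickyaw 4.339028807913654
mid rod row272 [0.48477201 0.28865501 0.016     ] row244 [0.5738593  0.29531246 0.005     ]
```

Request:
carry_out:
  offset:
    - [0.5,1,0.2]
    - [0.8,0.8,0.2]
    - [0.8,0.7,0.1]
    - [1,0.5,0]
    - [1,0.5,0]
  rot:
    - [0,0,-0.8]
    - [0,0,-0.8]
    - [0,0,-0.8]
    - [0,0,-0.8]
    - [0,0,0]

```text
clock: 0.88
eef_pos: [0.4283, -0.3436, 0.2674]
eef_rot: [3.141, 0.022, 0.001]
force: [0.6, -1.1, -0.0]
finger_gap: 0.999
gripper_force: 0.0
```

Request:
carry_out:
  offset:
    - [0.8,0.4,0]
    - [0.8,0.3,-0.2]
    - [0.8,0.3,-0.4]
    - [0.5,0,-0.4]
    - [0,0,0]
  rot:
    - [0,0,0]
    - [0,0,0]
    - [0,0,0]
    - [0,0,0]
    - [0,0,0]

```text
clock: 1.5
eef_pos: [0.6007, -0.283, 0.2032]
eef_rot: [-3.138, -0.026, 0.007]
force: [-0.4, -0.4, -0.9]
finger_gap: 0.997
gripper_force: 0.0
```

```bash
cat > knob.py <<'E'
from h import *
c=cam('wrist');s=observe();print(s['eef_pos'],s['eef_rot'],s['joint_pos'].round(2),s['clock'])
hsv=cv2.cvtColor(c['frame'],cv2.COLOR_RGB2HSV)
k=cv2.inRange(hsv,(0,150,80),(6,255,255))|cv2.inRange(hsv,(174,150,80),(180,255,255))
n,l,st,ce=cv2.connectedComponentsWithStats(k)
for i in range(1,n):
    if st[i,4]>60: print(st[i],ce[i],plane(c,*ce[i],.105).round(4))
save(c,'w2.png')
E
python3 knob.py
```

```text
[ 0.60040862 -0.28402225  0.20523294] [-3.13972919 -0.02468297  0.00446304] [-0.62  0.41  1.36 -0.    1.38  0.93] 1.55
[289 196  30  34 745] [303.75033557 212.42550336] [ 0.6164 -0.2708  0.105 ]
[190 413  52  14 391] [216.24040921 417.88491049] [ 0.4783 -0.2144  0.105 ]
```

View pics/w2.png

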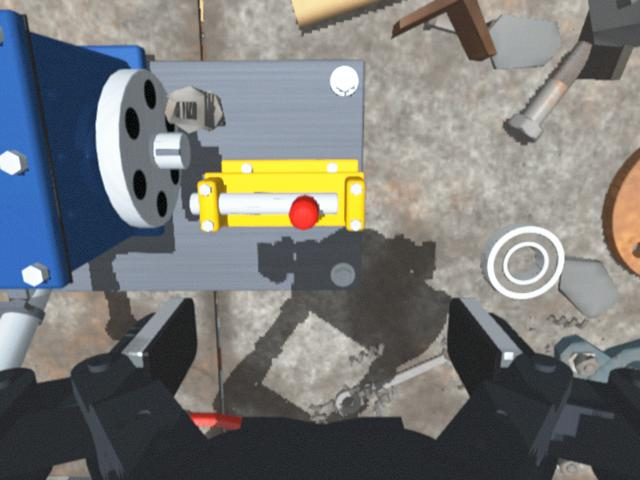

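The wrist view shows the red knob at (304,212) standing between the two yellow blocks, bolt pointing at the disc on the left, and the jaws aligned with it.

Request:
carry_out:
  offset:
    - [0.27,0.21,0]
    - [0,0,-0.8]
    - [0,0,-0.55]
    - [0,0,-0.3]
    - [0,0,0]
  rot:
    - [0,0,0]
    - [0,0,0]
    - [0,0,0]
    - [0,0,0]
    - [0,0,0]

```text
clock: 2.17
eef_pos: [0.6167, -0.2718, 0.1078]
eef_rot: [-3.141, -0.023, 0.001]
force: [0.4, 0.5, 0.4]
finger_gap: 1.0
gripper_force: 0.0
```

Request:
carry_out:
  offset:
    - [0,0,0]
    - [0,0,0]
    - [0,0,0]
    - [0,0,0]
    - [0,0,0]
  rot:
    - [0,0,0]
    - [0,0,0]
    - [0,0,0]
    - [0,0,0]
    - [0,0,0]
  grip: 1
  newtons: 25

```text
clock: 2.8
eef_pos: [0.6171, -0.2722, 0.1087]
eef_rot: [3.141, 0.023, 0.001]
force: [-0.6, 0.8, 3.3]
finger_gap: 0.177
gripper_force: 24.5
```

Request:
carry_out:
  offset:
    - [0,0.1,0]
    - [0,0.1,0]
    - [0,0.1,0]
    - [0,0.1,0]
    - [0,0,0]
  rot:
    - [0,0,0]
    - [0,0,0]
    - [0,0,0]
    - [0,0,0]
    - [0,0,0]

```text
clock: 3.42
eef_pos: [0.6167, -0.2473, 0.1086]
eef_rot: [-3.141, -0.024, 0.001]
force: [-3.5, -0.6, 7.1]
finger_gap: 0.181
gripper_force: 24.9
```

Request:
carry_out:
  offset:
    - [0,0.05,0]
    - [0,0.05,0]
    - [0,0.05,0]
    - [0,0.05,0]
    - [0,0,0]
  rot:
    - [0,0,0]
    - [0,0,0]
    - [0,0,0]
    - [0,0,0]
    - [0,0,0]

```text
clock: 4.05
eef_pos: [0.6165, -0.2393, 0.1088]
eef_rot: [3.135, 0.023, -0.0]
force: [-3.7, -12.1, 2.4]
finger_gap: 0.185
gripper_force: 24.8
```

Request:
carry_out:
  offset:
    - [0,0.05,0]
    - [0,0.05,0]
    - [0,0,0]
  rot:
    - [0,0,0]
    - [0,0,0]
    - [0,0,0]

```text
clock: 4.42
eef_pos: [0.6165, -0.2388, 0.1089]
eef_rot: [3.126, 0.021, 0.002]
force: [-3.1, -28.8, -2.3]
finger_gap: 0.179
gripper_force: 25.5
```

Request:
carry_out:
  offset:
    - [0,0,0]
    - [0,0,0]
    - [0,0,0]
    - [0,0,0]
    - [0,-0.1,0]
  rot:
    - [0,0,0]
    - [0,0,0]
    - [0,0,0]
    - [0,0,0]
    - [0,0,0]
  grip: -1

```text
clock: 5.05
eef_pos: [0.617, -0.2355, 0.1079]
eef_rot: [-3.141, -0.025, 0.0]
force: [0.7, 0.1, -0.1]
finger_gap: 1.0
gripper_force: 0.0
```

Request:
carry_out:
  offset:
    - [0,0,0.4]
    - [0,0,0.8]
    - [-0.4,0,0.8]
    - [-0.3,0,0.2]
    - [0,0,0]
  rot:
    - [0,0,0]
    - [0,0,0]
    - [0,0,0]
    - [0,0,0]
    - [0,0,0]

```text
clock: 5.68
eef_pos: [0.5751, -0.2368, 0.2419]
eef_rot: [3.14, 0.022, 0.004]
force: [0.1, 0.6, 0.2]
finger_gap: 0.998
gripper_force: 0.0
```

```bash
python3 knob.py; cp pics/w2.png pics/w3.png
```

```text
[ 0.57498227 -0.2363477   0.2402885 ] [3.14135832e+00 2.22136624e-02 1.39968421e-03] [-0.58  0.28  1.46  0.    1.41  0.97] 5.725
[315 151  25  26 509] [326.55206287 163.47544204] [ 0.6156 -0.2381  0.105 ]
[245 369 118  40 718] [306.55988858 383.67966574] [ 0.4542 -0.2261  0.105 ]
[246 390  84  34 531] [281.43314501 409.46516008] [ 0.4317 -0.2072  0.105 ]
```

View pics/w3.png

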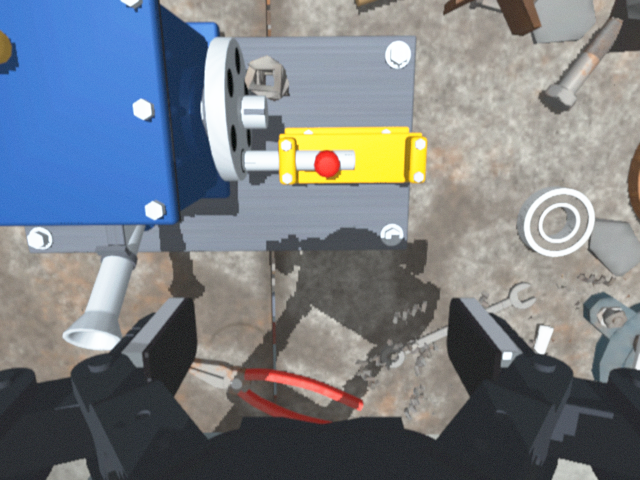

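The wrist view shows the knob at (327,163), the bolt now reaching into the disc at (245,160); travel was 33 mm and it stalled at 29 N, so it is home. Next, a look at the tube mouth from above.

Request:
carry_out:
  offset:
    - [-0.5,0.5,0.3]
    - [-0.6,0.6,0.4]
    - [-0.6,0.6,0.3]
    - [-0.55,0.6,0]
    - [0,0,0]
  rot:
    - [0,0,0]
    - [0,0,0]
    - [0,0,0]
    - [0,0,0]
    - [0,0,0]

```text
clock: 6.35
eef_pos: [0.4387, -0.0961, 0.2989]
eef_rot: [-3.14, -0.027, 0.002]
force: [0.4, -0.3, -0.8]
finger_gap: 0.999
gripper_force: 0.0
```

```bash
python3 - <<'E'
from h import *
c=cam('wrist');print(observe()['eef_pos']);save(c,'w4.png')
import pickle;pickle.dump(c,open('w4.pkl','wb'));print(proj(c,[.5103,-.0956,.142]))
E
```

```text
[ 0.43969405 -0.09731203  0.29909582]
[325.41515614 112.71679878]
```

View pics/w4.png

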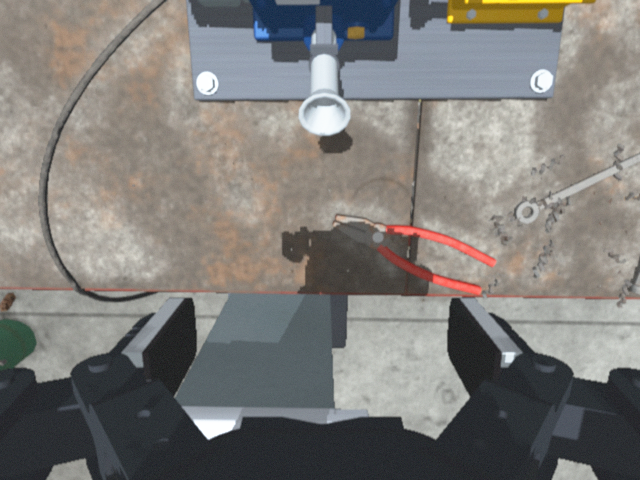

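The wrist view shows the tube mouth ring centred near (325,114), matching the predicted pixel (325,113), and the plate's front edge along row 99. I'll refine it by segmentation.

```bash
python3 - <<'E'
from h import *
import pickle;c=pickle.load(open('w4.pkl','rb'))
hsv=cv2.cvtColor(c['frame'],cv2.COLOR_RGB2HSV)
k=cv2.inRange(hsv,(0,0,150),(180,50,255));q=np.zeros_like(k);q[85:145,290:360]=k[85:145,290:360]
q=cv2.morphologyEx(q,cv2.MORPH_CLOSE,np.ones((3,3)))
cs,_=cv2.findContours(q,cv2.RETR_EXTERNAL,cv2.CHAIN_APPROX_NONE);b=max(cs,key=cv2.contourArea)[:,0]
b=b[(b[:,1]>104)];e=cv2.fitEllipse(b.astype(np.float32));print(e)
print('mouth',plane(c,*e[0],.142))
a=plane(c,200,100,.012);d=plane(c,545,98.5,.012)
for zz in(.005,.02):
  a=plane(c,210,83,zz);d=plane(c,542,81.5,zz);print('bolt line yaw',np.degrees(np.arctan2((d-a)[0],-(d-a)[1])))
# predicted ring for check
for y in(0,1.,-3):
  yaw=np.radians(y);ax=np.array([-np.cos(yaw)*np.cos(.8727),-np.sin(yaw)*np.cos(.8727),np.sin(.8727)])
m=plane(c,*e[0],.142);t=np.linspace(0,6.28,60);u=np.array([0,1,0.]);v=np.cross(ax,u)
pts=np.array([proj(c,m+.018*(np.cos(x)*u+np.sin(x)*v)) for x in t]);print(cv2.fitEllipse(pts.astype(np.float32)))
print(np.array([b.min(0),b.max(0)]),pts.min(0),pts.max(0))
E
```

```text
((327.759765625, 107.83723449707031), (49.920310974121094, 93.90199279785156), 58.456398010253906)
mouth [ 0.51344361 -0.09709823  0.142     ]
bolt line yaw 1.2265249769488558
bolt line yaw 1.226524976948875
((327.789794921875, 106.65911865234375), (44.565895080566406, 54.19019317626953), 89.66310119628906)
[[290 105]
 [359 144]] [300.70367887  84.40687482] [354.87593692 128.94216628]
```

Request:
carry_out:
  offset:
    - [-0.2,0.9,0]
    - [-0.2,1,0]
    - [-0.2,1,0]
    - [-0.2,1,-0.2]
    - [-0.2,1,-0.4]
  rot:
    - [0,0,0.1]
    - [0,0,0.1]
    - [0,0,0.1]
    - [0,0,0.1]
    - [0,0,0.1]
  grip: 0.1

```text
clock: 7.02
eef_pos: [0.3818, 0.1948, 0.2653]
eef_rot: [-3.139, -0.105, -0.003]
force: [1.1, 0.3, 0.4]
finger_gap: 0.448
gripper_force: 0.0
```

Request:
carry_out:
  offset:
    - [-0.2,0.9,-0.5]
    - [0,0.5,-0.5]
    - [0,0,-0.5]
    - [0,0,0]
  rot:
    - [0.0,-0.8,0]
    - [0.1,-0.8,0]
    - [0.1,-0.8,0]
    - [0.02,-0.6,0]

```text
clock: 7.52
eef_pos: [0.3671, 0.2761, 0.1713]
eef_rot: [-3.093, -0.105, -0.483]
force: [0.3, 0.6, 0.5]
finger_gap: 0.451
gripper_force: 0.0
```

Request:
carry_out:
  offset:
    - [0,0,0]
    - [0,0,0]
  rot:
    - [0,0,0]
    - [0,0,0]

```text
clock: 7.78
eef_pos: [0.3697, 0.2767, 0.1759]
eef_rot: [-3.089, -0.102, -0.49]
force: [-0.3, 0.2, 0.4]
finger_gap: 0.449
gripper_force: 0.0
```

```bash
python3 - <<'E'
from h import *
c=cam('wrist');s=observe();print(s['eef_pos'],R.from_rotvec(s['eef_rot']).as_matrix().round(4).tolist(),s['joint_pos'].round(2));save(c,'w5.png')
hsv=cv2.cvtColor(c['frame'],cv2.COLOR_RGB2HSV)
k=cv2.inRange(hsv,(22,140,120),(33,255,255));n,l,st,ce=cv2.connectedComponentsWithStats(k)
for i in range(1,n):
    if st[i,4]>200:
        q=np.argwhere(l==i)[:,::-1].astype(np.float32);r=cv2.minAreaRect(q);print(st[i],r,plane(c,*r[0],.022).round(4))
        for p in cv2.boxPoints(r): print('   ',p,plane(c,*p,.022).round(4))
E
```

```text
[0.36980174 0.27668695 0.17608826] [[0.9487, 0.066, 0.3092], [0.062, -0.9978, 0.0228], [0.31, -0.0024, -0.9507]] [ 0.46 -0.29  2.18 -0.14  0.96  2.03]
[  0  20  46  78 351] ((25.48939323425293, 56.55039978027344), (89.07807922363281, 11.508040428161621), 56.88865280151367) [0.5235 0.5085 0.022 ]
    [-3.6604805 22.387268 ] [0.548  0.5329 0.022 ]
    [ 5.978775 16.100792] [0.5532 0.5262 0.022 ]
    [54.639267 90.71353 ] [0.4992 0.4843 0.022 ]
    [45.00001 97.00001] [0.4941 0.491  0.022 ]
[ 303  150   32   75 2226] ((318.4999694824219, 186.99996948242188), (30.999996185302734, 73.99998474121094), 0.0) [0.4408 0.2856 0.022 ]
    [302.99997 223.99997] [0.4131 0.295  0.022 ]
    [302.99997 149.99997] [0.4672 0.2987 0.022 ]
    [333.99997 149.99997] [0.4687 0.2762 0.022 ]
    [333.99997 223.99997] [0.4146 0.2727 0.022 ]
```

View pics/w5.png

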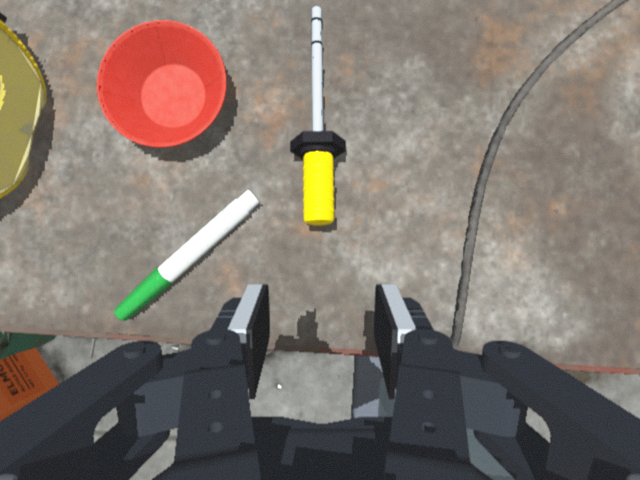

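The wrist view shows the handle at (318,187) with the rod straight ahead of the jaws, the marker's cap at (252,198) and dish at (162,82), both clear of the narrowed fingers.

Request:
carry_out:
  offset:
    - [0.35,0.08,0]
    - [0.26,0.02,-0.8]
    - [0.26,0.02,-0.8]
    - [0.2,0.02,-0.6]
    - [0,0,0]
  rot:
    - [0,0,0]
    - [0,0,0]
    - [0,0,0]
    - [0,0,0]
    - [0,0,0]

```text
clock: 8.45
eef_pos: [0.4318, 0.2836, 0.0405]
eef_rot: [-3.093, -0.101, -0.481]
force: [-0.1, 0.0, 0.7]
finger_gap: 0.449
gripper_force: 0.0
```

Request:
carry_out:
  offset:
    - [0.07,0,-0.22]
    - [0.07,0,-0.22]
    - [0,0,0]
    - [0,0,0]
  rot:
    - [0,0,0]
    - [0,0,0]
    - [0,0,0]
    - [0,0,0]

```text
clock: 8.95
eef_pos: [0.442, 0.2854, 0.0184]
eef_rot: [-3.087, -0.103, -0.494]
force: [0.2, -0.1, 0.4]
finger_gap: 0.452
gripper_force: 0.0
```

Close and lift.

Request:
carry_out:
  offset:
    - [0,0,0]
    - [0,0,0]
    - [0,0,0]
    - [0,0,0]
  rot:
    - [0,0,0]
    - [0,0,0]
    - [0,0,0]
    - [0,0,0]
  grip: 1
  newtons: 70

```text
clock: 9.45
eef_pos: [0.4417, 0.2853, 0.0179]
eef_rot: [-3.088, -0.103, -0.492]
force: [-3.2, -0.6, 6.8]
finger_gap: 0.235
gripper_force: 68.3
```

Request:
carry_out:
  offset:
    - [0,0,0.2]
    - [0,0,0.4]
    - [0,0,0.8]
    - [0,0,1]
    - [0,0,1]
  rot:
    - [0,0,0]
    - [0,0,0]
    - [0,0,0]
    - [0,0,0]
    - [0,0,0]

```text
clock: 10.07
eef_pos: [0.4404, 0.2847, 0.223]
eef_rot: [-3.089, -0.103, -0.489]
force: [0.7, -0.2, -0.5]
finger_gap: 0.23
gripper_force: 68.6
```

```bash
python3 - <<'E'
from h import *
c=cam('wrist');s=observe();print(s['eef_pos'],s['finger_gap'],s['gripper_force'],R.from_rotvec(s['eef_rot']).as_matrix().round(4).tolist(),s['joint_pos'].round(2));save(c,'w6.png')
E
```

```text
[0.44507089 0.28682121 0.23367102] 0.2338906108280458 68.52511525154114 [[0.9439, 0.0678, 0.3231], [0.0618, -0.9977, 0.0288], [0.3243, -0.0072, -0.9459]] [ 0.4  -0.17  1.97 -0.12  1.03  1.95]
```

View pics/w6.png

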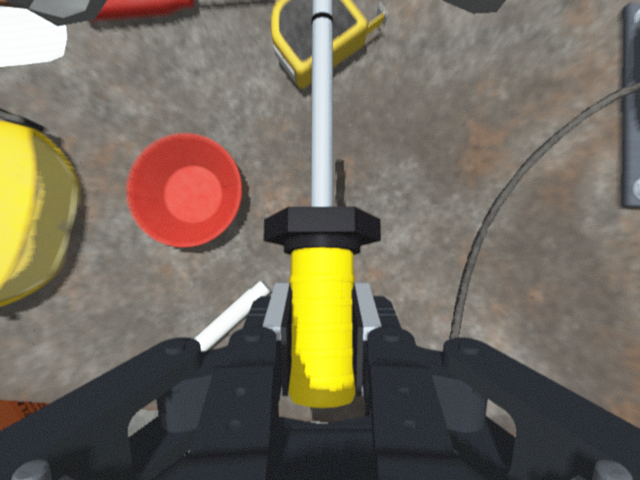

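The wrist view shows the handle firmly between the pads at (322,320), collar at row 225, the rod straight ahead with a ring mark at (321,17). Now I check the stick's angle in the hand against the pick geometry.

```bash
cat >> h.py <<'E'
def pose(s): return R.from_rotvec(s['eef_rot']).as_matrix(),np.array(s['eef_pos'])
# pick geometry: stick in the tool frame
Rp=R.from_rotvec([-3.088,-.103,-.492]).as_matrix();tp=np.array([.4417,.2853,.0179])
yw=np.radians(4.2);dirp=np.array([np.cos(yw)*np.cos(.1222),np.sin(yw)*np.cos(.1222),-np.sin(.1222)])
d_t=Rp.T@dirp; h_t=Rp.T@(np.array([.441,.2855,.0222])-tp)
def stick(s,x): # world point at x along the rod
    r,t=pose(s); return t+r@(h_t+(x+.036)*d_t)
E
python3 - <<'E'
from h import *
print('d_t',d_t.round(3),'h_t',h_t.round(4),'angle',np.degrees(np.arctan2(d_t[2],d_t[0])))
f=cv2.cvtColor(cv2.imread('pics/w5.png'),cv2.COLOR_BGR2GRAY);print('w5',[(r,int(f[r,315:319].max())) for r in range(4,50,2)],[(r,int(f[r,316])) for r in range(124,140,2)])
c=cam('wrist');s=observe();save(c,'w7.png');g=cv2.cvtColor(c['frame'],cv2.COLOR_RGB2GRAY)
print('w7',s['eef_pos'],[(r,int(g[r,318:325].max())) for r in range(0,40,2)],[(r,int(g[r,321])) for r in range(196,216,2)])
print([int(v) for v in g[30,305:335]],[int(v) for v in g[150,305:335]])
for x in(.11,.1,.09,.08,.07,0,-.036): print(x,proj(c,stick(s,x)).round(1))
# w5 geometry
c5=dict(c);r5=np.array([[0.9487,0.066,0.3092],[0.062,-0.9978,0.0228],[0.31,-0.0024,-0.9507]]);M=np.array(c['tool_from_camera'])
c5['R']=r5@M[:3,:3];c5['o']=np.array([.3698,.27669,.17609])+r5@M[:3,3]
H=np.array([.441,.2855,.0222])
for x in(.11,.1,.09,.08,.07,0,-.036): print('w5',x,proj(c5,H+(x+.036)*dirp).round(1))
E
```

```text
d_t [ 0.905 -0.006  0.424] h_t [ 0.0007 -0.0003 -0.0043] angle 25.1124608650744
w5 [(4, 142), (6, 222), (8, 248), (10, 247), (12, 247), (14, 248), (16, 229), (18, 103), (20, 245), (22, 248), (24, 247), (26, 247), (28, 247), (30, 247), (32, 248), (34, 248), (36, 247), (38, 248), (40, 173), (42, 142), (44, 248), (46, 248), (48, 248)] [(124, 248), (126, 248), (128, 248), (130, 229), (132, 75), (134, 64), (136, 60), (138, 66)]
w7 [0.44526758 0.28679078 0.23074514] [(0, 228), (2, 229), (4, 229), (6, 231), (8, 231), (10, 219), (12, 97), (14, 27), (16, 131), (18, 228), (20, 230), (22, 231), (24, 231), (26, 230), (28, 230), (30, 231), (32, 231), (34, 230), (36, 230), (38, 231)] [(196, 235), (198, 236), (200, 235), (202, 235), (204, 235), (206, 187), (208, 63), (210, 62), (212, 69), (214, 62)]
[89, 89, 84, 92, 87, 89, 98, 132, 163, 187, 206, 215, 222, 221, 224, 228, 230, 231, 230, 229, 226, 220, 216, 201, 189, 177, 147, 111, 92, 95] [108, 105, 105, 106, 105, 107, 129, 171, 194, 200, 213, 221, 227, 227, 229, 232, 233, 234, 233, 226, 224, 218, 213, 198, 187, 173, 155, 127, 112, 112]
0.11 [323.  -46.5]
0.1 [323.1 -25. ]
0.09 [323.3  -3.1]
0.08 [323.4  19.2]
0.07 [323.6  42.1]
0 [324.7 216.8]
-0.036 [325.4 318.1]
w5 0.11 [317.6   8. ]
w5 0.1 [317.7  19.4]
w5 0.09 [317.8  30.9]
w5 0.08 [317.8  42.5]
w5 0.07 [317.9  54.2]
w5 0 [318.4 140.1]
w5 -0.036 [318.6 186.9]
```

```bash
cat >> h.py <<'E'
m=np.array([.510,-.0955,.142])
def axis(yaw=1.0,el=50):
    y,e=np.radians([yaw,el]);return np.array([-np.cos(y)*np.cos(e),-np.sin(y)*np.cos(e),np.sin(e)])
def delta(tip,d,s=None):
    s=s or observe();r,t=pose(s);cur=r@d_t
    # keep tool y level: build target frame
    yt=-np.cross([0,0,1.],d);yt/=np.linalg.norm(yt)   # tool y ~ -world y for x ahead
    def fr(dd,yy): 
        yy=yy-dd*(dd@yy);yy/=np.linalg.norm(yy);return np.column_stack([dd,yy,np.cross(dd,yy)])
    rt=fr(d,yt)@fr(d_t,np.array([0,1.,0])).T
    tt=tip-rt@(h_t+.146*d_t)
    print('shift units',((tt-t)/.06).round(2),'rot units',(np.degrees(R.from_matrix(rt@r.T).as_rotvec())/6).round(2),'TCP',tt.round(4))
    print('now tip',stick(s,.11).round(4),'dir',cur.round(4))
E
python3 -c "
from h import *
a=axis();delta(m+.03*a,-a)"
```

```text
shift units [-0.85 -6.41  0.71] rot units [-0.4   7.29 -0.48] TCP [ 0.3945 -0.0978  0.2732]
now tip [0.5893 0.2977 0.2193] dir [ 0.9914  0.0737 -0.1078]
```

Request:
carry_out:
  offset:
    - [-0.1,-0.6,0.5]
    - [-0.1,-0.8,0.4]
    - [-0.1,-0.8,0.2]
    - [-0.1,-0.8,0]
    - [-0.1,-0.8,0]
  rot:
    - [-0.05,0.9,-0.06]
    - [-0.05,0.9,-0.06]
    - [-0.05,0.9,-0.06]
    - [-0.05,0.9,-0.06]
    - [-0.05,0.9,-0.06]

```text
clock: 10.8
eef_pos: [0.4106, 0.0555, 0.2871]
eef_rot: [3.129, 0.054, -0.25]
force: [1.0, 0.4, -1.3]
finger_gap: 0.231
gripper_force: 68.6
```

Request:
carry_out:
  offset:
    - [-0.1,-0.8,0]
    - [-0.1,-0.8,0]
    - [-0.15,-0.7,0]
    - [0,-0.3,0]
    - [0,0,0]
  rot:
    - [-0.05,0.9,-0.06]
    - [-0.05,0.9,-0.06]
    - [-0.05,0.9,-0.06]
    - [0,0,0]
    - [0,0,0]

```text
clock: 11.42
eef_pos: [0.3901, -0.0991, 0.2868]
eef_rot: [3.055, 0.021, -0.682]
force: [-0.0, -0.5, -2.0]
finger_gap: 0.233
gripper_force: 68.7
```

```bash
python3 - <<'E'
from h import *
a=axis();c=cam('wrist');t=cam('top');s=observe();save(c,'w8.png');delta(m+.03*a,-a);print(s['joint_pos'].round(2))
print('wrist pred mouth',proj(c,m),'tip',proj(c,stick(s,.11)),'mark',proj(c,stick(s,.081)),'top pred mouth',proj(t,m),'tip',proj(t,stick(s,.11)),'col',proj(t,stick(s,0)))
f=cv2.cvtColor(t['frame'],cv2.COLOR_RGB2BGR)[200:270,320:400]
a=cv2.resize(f,None,fx=5,fy=5,interpolation=cv2.INTER_CUBIC);b=cv2.resize(cv2.imread('pics/w8.png'),(467,350))[:,:390]
cv2.imwrite('pics/both.png',np.hstack([a,b]))
E
```

```text
shift units [ 0.07  0.   -0.23] rot units [ 0.04 -0.04 -0.04] TCP [ 0.3945 -0.0978  0.2732]
now tip [ 0.486  -0.0961  0.1786] dir [ 0.6395  0.0108 -0.7687]
[-0.41  0.01  1.71 -0.19  1.81  1.14]
wrist pred mouth [ 318.32945548 -129.18192625] tip [319.3779058  -51.55650638] mark [319.80401778  13.09850689] top pred mouth [363.7907701  239.06567547] tip [366.75137069 244.72944707] col [375.26229673 265.46443774]
```

View pics/both.png

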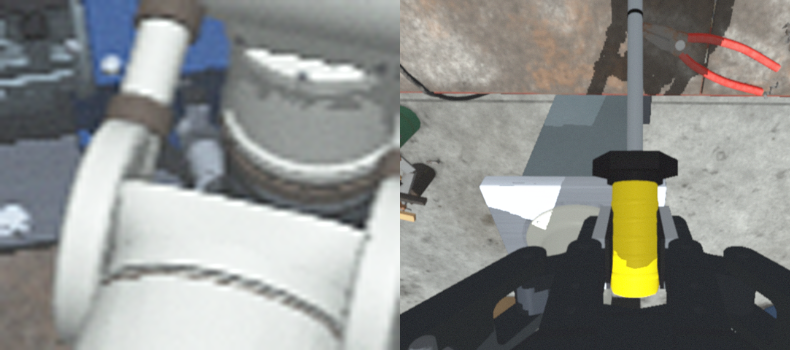

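The left half shows the arm hiding the mouth from the top camera; the right half shows the rod straight, mark at row ~15 as predicted (13). I go in by feel, in small steps.

Request:
carry_out:
  offset:
    - [0.07,0,-0.23]
    - [0.16,0,-0.19]
    - [0.16,0,-0.19]
    - [0.16,0,-0.19]
    - [0,0,0]
  rot:
    - [0,0,0]
    - [0,0,0]
    - [0,0,0]
    - [0,0,0]
    - [0,0,0]

```text
clock: 12.15
eef_pos: [0.4234, -0.0987, 0.2377]
eef_rot: [3.054, 0.024, -0.686]
force: [0.1, 0.8, -0.9]
finger_gap: 0.233
gripper_force: 68.8
```

```bash
cat > st.py <<'E'
from h import *
s=observe();a=axis();t=stick(s,.11);q=t-m;dep=-q@a
print('depth mm',dep*1e3,'lateral mm (y, up-perp)',(q@np.cross([0,0,1.],a)/np.linalg.norm(np.cross([0,0,1.],a))*1e3).round(2),(q@np.cross(a,np.cross([0,0,1.],a))*1e3/.643).round(2),'F',s['force'].round(1),'T',s['ft_torque'].round(2));delta(m-dep*a,-a,s)
E
python3 st.py
```

```text
depth mm 15.794590518667121 lateral mm (y, up-perp) 1.4 -1.73 F [ 0.1  0.8 -0.9] T [ 0.05 -0.3   0.04]
shift units [0.01 0.02 0.01] rot units [ 0.03 -0.07 -0.03] TCP [ 0.4239 -0.0973  0.2381]
now tip [ 0.5189 -0.0967  0.1288] dir [ 0.637   0.0112 -0.7708]
```

Request:
carry_out:
  offset:
    - [0.04,0.02,-0.03]
    - [0.06,0,-0.08]
    - [0.06,0,-0.08]
    - [0.06,0,-0.08]
    - [0,0,0]
  rot:
    - [0,-0.05,0]
    - [0,0,0]
    - [0,0,0]
    - [0,0,0]
    - [0,0,0]

```text
clock: 12.78
eef_pos: [0.4363, -0.0978, 0.2223]
eef_rot: [3.056, 0.023, -0.676]
force: [-0.5, -0.5, -1.4]
finger_gap: 0.232
gripper_force: 68.8
```

```bash
python3 st.py
```

```text
depth mm 35.89896135227198 lateral mm (y, up-perp) 0.9 -0.87 F [-0.5 -0.5 -1.4] T [-0.03 -0.27 -0.02]
shift units [0.01 0.01 0.01] rot units [ 0.04 -0.01 -0.03] TCP [ 0.4368 -0.097   0.2227]
now tip [ 0.5324 -0.096   0.1139] dir [ 0.6417  0.0101 -0.7669]
```

Request:
carry_out:
  offset:
    - [0.13,0.01,-0.15]
    - [0.13,0,-0.15]
    - [0.13,0,-0.15]
    - [0.13,0.01,-0.155]
    - [0,0,0]
  rot:
    - [0,0,0]
    - [0,0,0]
    - [0,0,0]
    - [0,0,0]
    - [0,0,0]

```text
clock: 13.4
eef_pos: [0.4675, -0.0964, 0.1854]
eef_rot: [3.056, 0.023, -0.678]
force: [-0.0, 0.4, -2.0]
finger_gap: 0.229
gripper_force: 68.8
```

```bash
python3 st.py
```

```text
depth mm 84.20288507890797 lateral mm (y, up-perp) -0.02 -0.81 F [-0.   0.4 -2. ] T [-0.02 -0.28  0.02]
shift units [ 0.01 -0.    0.01] rot units [ 0.03 -0.02 -0.03] TCP [ 0.4679 -0.0965  0.1857]
now tip [ 0.5635 -0.0945  0.077 ] dir [ 0.6409  0.0106 -0.7675]
```

Request:
carry_out:
  offset:
    - [0.07,0,-0.08]
    - [0.07,0,-0.08]
    - [0.05,0,-0.055]
    - [0,0,0]
    - [0,0,0]
  rot:
    - [0,0,0]
    - [0,0,0]
    - [0,0,0]
    - [0,0,0]
    - [0,0,0]

```text
clock: 14.02
eef_pos: [0.479, -0.0967, 0.1737]
eef_rot: [3.056, 0.023, -0.675]
force: [-0.2, -0.9, -0.6]
finger_gap: 0.233
gripper_force: 68.8
```

Request:
carry_out:
  offset:
    - [0.02,0,-0.025]
    - [0.02,0,-0.025]
    - [0,0,0]
    - [0,0,0]
  rot:
    - [0,0,0]
    - [0,0,0]
    - [0,0,0]
    - [0,0,0]

```text
clock: 14.52
eef_pos: [0.4813, -0.0967, 0.1706]
eef_rot: [3.056, 0.023, -0.675]
force: [0.3, 0.6, -1.3]
finger_gap: 0.23
gripper_force: 68.8
```

```bash
python3 st.py
```

```text
depth mm 104.44351204814731 lateral mm (y, up-perp) 0.58 0.55 F [ 0.3  0.6 -1.3] T [-0.02 -0.25  0.02]
shift units [-0.01  0.01 -0.01] rot units [ 0.04 -0.   -0.03] TCP [ 0.4809 -0.0963  0.1702]
now tip [ 0.5776 -0.0949  0.0623] dir [ 0.6423  0.0098 -0.7664]
```

Request:
carry_out:
  offset:
    - [0.015,0,-0.02]
    - [0.015,0,-0.02]
    - [0.015,0,-0.02]
    - [0,0,0]
  rot:
    - [0,0,0]
    - [0,0,0]
    - [0,0,0]
    - [0,0,0]

```text
clock: 15.02
eef_pos: [0.4841, -0.0966, 0.1669]
eef_rot: [3.056, 0.023, -0.675]
force: [-0.1, 0.4, -1.6]
finger_gap: 0.232
gripper_force: 68.8
```

Request:
carry_out:
  offset:
    - [0.015,0,-0.02]
    - [0.01,0,-0.01]
    - [0,0,0]
  rot:
    - [0,0,0]
    - [0,0,0]
    - [0,0,0]

```text
clock: 15.4
eef_pos: [0.4843, -0.0968, 0.1666]
eef_rot: [3.054, 0.022, -0.681]
force: [-6.9, -0.1, 8.3]
finger_gap: 0.231
gripper_force: 69.3
```

```bash
python3 st.py
```

```text
depth mm 109.48654457214147 lateral mm (y, up-perp) 0.78 -0.36 F [-6.9 -0.1  8.3] T [0.14 1.32 0.02]
shift units [-0.    0.01 -0.  ] rot units [ 0.04 -0.04 -0.03] TCP [ 0.4841 -0.0962  0.1664]
now tip [ 0.5801 -0.0951  0.0579] dir [ 0.6392  0.0095 -0.769 ]
```

Request:
carry_out:
  offset:
    - [0.015,0,-0.02]
    - [0.01,0,-0.01]
    - [0,0,0]
    - [0,0,0]
  rot:
    - [0,0,0]
    - [0,0,0]
    - [0,0,0]
    - [0,0,0]

```text
clock: 15.9
eef_pos: [0.4843, -0.0968, 0.1664]
eef_rot: [3.052, 0.022, -0.688]
force: [-13.8, 0.2, 18.2]
finger_gap: 0.229
gripper_force: 69.8
```

```bash
python3 st.py
```

```text
depth mm 109.64241778945244 lateral mm (y, up-perp) 0.9 -1.15 F [-13.8   0.2  18.2] T [0.28 2.88 0.08]
shift units [-0.    0.01 -0.  ] rot units [ 0.05 -0.09 -0.02] TCP [ 0.4842 -0.0962  0.1662]
now tip [ 0.5796 -0.0952  0.0573] dir [ 0.6356  0.0091 -0.772 ]
```

Request:
carry_out:
  offset:
    - [-0.06,0,0.07]
    - [-0.13,0,0.15]
    - [-0.25,0,0.3]
    - [-0.25,0,0.3]
    - [0,0,0]
  rot:
    - [0,0,0]
    - [0,0,0]
    - [0,0,0]
    - [0,0,0]
    - [0,0,0]

```text
clock: 16.52
eef_pos: [0.4459, -0.0969, 0.214]
eef_rot: [3.056, 0.022, -0.67]
force: [-0.4, -0.7, -0.6]
finger_gap: 0.231
gripper_force: 68.7
```

```bash
python3 st.py
```

```text
depth mm 48.434857022617045 lateral mm (y, up-perp) 0.33 1.76 F [-0.4 -0.7 -0.6] T [ 0.04 -0.21 -0.  ]
shift units [-0.02 -0.   -0.01] rot units [ 0.05  0.03 -0.03] TCP [ 0.4449 -0.0969  0.2131]
now tip [ 0.5425 -0.0953  0.106 ] dir [ 0.6448  0.0088 -0.7643]
```

Request:
carry_out:
  offset:
    - [-0.25,0,0.3]
    - [-0.25,0,0.3]
    - [-0.25,0,0.3]
    - [-0.2,0,0.25]
    - [0,0,0]
  rot:
    - [0,0,0]
    - [0,0,0]
    - [0,0,0]
    - [0,0,0]
    - [0,0,0]

```text
clock: 17.15
eef_pos: [0.3891, -0.0968, 0.282]
eef_rot: [3.056, 0.022, -0.671]
force: [-0.1, -0.3, -1.1]
finger_gap: 0.231
gripper_force: 68.7
```

```bash
python3 - <<'E'
from h import *
y=np.radians(20);c=cam('wrist')
delta(np.array([.5115,.406,.16]),np.array([np.cos(y),np.sin(y),0]))
# dish from the w5 view
r5=np.array([[0.9487,0.066,0.3092],[0.062,-0.9978,0.0228],[0.31,-0.0024,-0.9507]]);M=np.array(c['tool_from_camera'])
c['R']=r5@M[:3,:3];c['o']=np.array([.3698,.27669,.17609])+r5@M[:3,3]
hsv=cv2.cvtColor(cv2.imread('pics/w5.png'),cv2.COLOR_BGR2HSV);k=cv2.inRange(hsv,(0,130,80),(8,255,255))|cv2.inRange(hsv,(173,130,80),(180,255,255))
q=np.zeros_like(k);q[0:170,80:250]=k[0:170,80:250];cs,_=cv2.findContours(q,0,2);b=max(cs,key=cv2.contourArea)
e=cv2.fitEllipse(cv2.convexHull(b));print(e,plane(c,*e[0],.027),plane(c,*e[0],.02))
pts=np.array([proj(c,[.5115+.047*np.cos(t),.406+.047*np.sin(t),.027]) for t in np.linspace(0,6.28,40)]);print(pts.min(0),pts.max(0),cv2.boundingRect(b))
E
```

```text
shift units [-0.23  7.55 -2.09] rot units [ 1.58 -8.21  2.95] TCP [0.3755 0.3562 0.1558]
now tip [ 0.4854 -0.095   0.173 ] dir [ 0.6432  0.0097 -0.7657]
((161.3926239013672, 83.57452392578125), (126.63005828857422, 130.0057373046875), 72.1451644897461) [0.50806094 0.40415105 0.027     ] [0.51083666 0.40709558 0.02      ]
[94.61852806 16.01538147] [223.94658653 142.69064411] (97, 20, 130, 128)
```

Request:
carry_out:
  offset:
    - [0,0.4,0.2]
    - [0,0.8,0]
    - [0,0.8,0]
    - [0,0.8,0]
    - [0,0.8,0]
  rot:
    - [0.16,-0.82,0.3]
    - [0.16,-0.82,0.3]
    - [0.16,-0.82,0.3]
    - [0.16,-0.82,0.3]
    - [0.16,-0.82,0.3]

```text
clock: 17.82
eef_pos: [0.3887, 0.121, 0.2926]
eef_rot: [-3.095, -0.283, 0.002]
force: [0.6, 0.6, -1.5]
finger_gap: 0.228
gripper_force: 68.8
```

Request:
carry_out:
  offset:
    - [0,0.8,0]
    - [-0.1,0.8,0]
    - [-0.1,0.8,-0.3]
    - [0,0.8,-0.4]
    - [0,0.7,-0.4]
  rot:
    - [0.16,-0.82,0.3]
    - [0.16,-0.82,0.3]
    - [0.16,-0.82,0.3]
    - [0.16,-0.82,0.3]
    - [0.16,-0.82,0.3]

```text
clock: 18.45
eef_pos: [0.3759, 0.3553, 0.226]
eef_rot: [-2.948, -0.522, -0.656]
force: [1.0, -0.0, -1.5]
finger_gap: 0.23
gripper_force: 68.8
```

Request:
carry_out:
  offset:
    - [0,0,-0.4]
    - [0,0,-0.4]
    - [0,0,0]
    - [0,0,0]
  rot:
    - [0,0,0]
    - [0,0,0]
    - [0,0,0]
    - [0,0,0]

```text
clock: 18.95
eef_pos: [0.3771, 0.3536, 0.1801]
eef_rot: [-2.95, -0.519, -0.654]
force: [-0.3, 0.3, -0.2]
finger_gap: 0.23
gripper_force: 68.9
```

```bash
cat > fin.py <<'E'
from h import *
y=np.radians(20);s=observe();print(s['clock'],s['joint_vel'].round(3).tolist(),s['joint_pos'].round(2))
delta(np.array([.509,.405,.10]),np.array([np.cos(y),np.sin(y),0]),s)
E
python3 fin.py
```

```text
18.95 [-0.002, -0.017, -0.016, -0.001, -0.002, -0.0] [ 0.57 -0.22  2.15 -0.13  0.79  1.87]
shift units [-0.07  0.03 -1.4 ] rot units [-0.   -0.02 -0.05] TCP [0.373  0.3552 0.0958]
now tip [0.5128 0.4041 0.184 ] dir [ 0.9379  0.3469 -0.0016]
```

Request:
carry_out:
  offset:
    - [-0.07,0.03,-0.4]
    - [0,0,-0.5]
    - [0,0,-0.4]
    - [0,0,-0.1]
    - [0,0,0]
  rot:
    - [0,0,0]
    - [0,0,0]
    - [0,0,0]
    - [0,0,0]
    - [0,0,0]

```text
clock: 19.58
eef_pos: [0.3732, 0.3556, 0.0967]
eef_rot: [-2.949, -0.519, -0.656]
force: [0.3, -0.5, -0.8]
finger_gap: 0.233
gripper_force: 68.9
```

Request:
carry_out:
  offset:
    - [0,0,0]
    - [0,0,0]
    - [0,0,0]
    - [0,0,0]
  rot:
    - [0,0,0]
    - [0,0,0]
    - [0,0,0]
    - [0,0,0]

```text
clock: 20.08
eef_pos: [0.3726, 0.3552, 0.0959]
eef_rot: [-2.95, -0.519, -0.654]
force: [0.2, 0.2, -0.4]
finger_gap: 0.231
gripper_force: 68.9
```

```bash
python3 fin.py; python3 - <<'E'
from h import *
t=cam('top');c=cam('wrist');s=observe();g=cv2.cvtColor(c['frame'],cv2.COLOR_RGB2GRAY)
print('top pred tip',proj(t,stick(s,.11)),'wrist pred mark',proj(c,stick(s,.081)))
col=int(round(proj(c,stick(s,.081))[0]));print([(r,int(g[r,col-4:col+3].max())) for r in range(4,28,2)])
a=cv2.resize(cv2.cvtColor(t['frame'],cv2.COLOR_RGB2BGR)[220:320,150:260],(440,400),interpolation=cv2.INTER_CUBIC)
k=cv2.resize(cv2.cvtColor(t['frame'],cv2.COLOR_RGB2BGR)[170:260,370:440],(311,400),interpolation=cv2.INTER_CUBIC)
cv2.imwrite('pics/final.png',np.hstack([a,k]))
E
```

```text
20.075 [-0.0, 0.003, 0.0, -0.002, -0.001, 0.001] [ 0.58 -0.08  2.21 -0.18  0.59  1.93]
shift units [ 0.01  0.   -0.  ] rot units [ 0.   -0.02 -0.05] TCP [0.373  0.3552 0.0958]
now tip [0.5083 0.4057 0.0998] dir [ 0.9378  0.3471 -0.0017]
top pred tip [185.1176414  264.27190686] wrist pred mark [322.98804817  14.38589192]
[(4, 234), (6, 233), (8, 234), (10, 234), (12, 171), (14, 27), (16, 81), (18, 227), (20, 235), (22, 235), (24, 235), (26, 234)]
```

View pics/final.png

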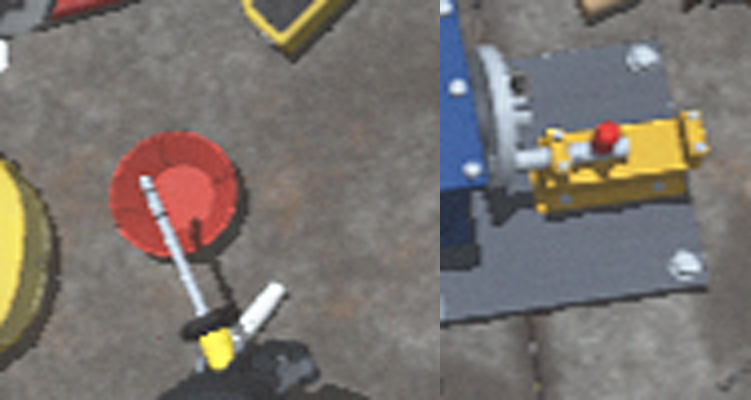

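The final view shows the tip at about (146,180) in the crop, which at 10 cm height lies over the dish centre within about 4 mm. Nothing is touching it, and the bolt is still in the disc.

```bash
python3 -c "
from cell import *
print(sign_off())"
```

```text
the job is handed in; nothing more can be done
None
```

The job is handed in at about 20 s; no verdict came back. The bolt slid 33 mm and stalled at 29 N, the dipstick seated under a 23 N push and was drawn out, and it is held level and still about 10 cm above the bench, its tip within about 4 mm of the dish centre.

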